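# Open the sliding-lid board box

## Task

We need the circuit boards, which are in the grey box with the blue sliding lid. Lift the handle end of the blue lid over the stop lip, slide the lid out of its grooves, and lay it flat, handle up, on the dark green mat without dropping it. Leave the yellow lid shut.

Things in the scene. Friction and masses are not known exactly. Their poses are not given: they have to be found in the camera images.
- blue_lid: Blue plate 148 (x) x 80 (y) x 5 mm, 0.12 kg, loose. Origin: centre of its underside; +x to its back end, z up. Shut, axes as blue_box, underside 34 mm above the table, 1 to 1.5 mm play all round. Roofs 6 mm above its top hold its long edges over the rear 37 mm only: the front (handle) end can rise 20 mm. Raise it 8 mm or more, slide it 40 mm or more towards box -x; then it is free to lift away.
- blue_lid_handle (a point): Grip point of the blue lid's black handle, a rib 40 mm long (lid x), 16 mm wide (lid y: grip across this), 30 mm tall above the lid's top. The point is on the rib's middle line, 38 mm from the lid's centre towards the front end (lid -x), 20 mm above the lid's top, 25 mm above its underside; axes as the lid's.
- blue_box: Grey plastic box of the blue lid, 160 (x) x 96 (y) x 50 mm high, fixed. Origin: centre of its underside, on the table; -x is its front, the end with the stop lip and the lid's handle, roughly facing the robot. The lip and the side guides rise 7 mm above the shut lid's underside (2 mm above its top). The black groove roofs at the rear are the highest part.
- mat: Dark green flat mat with a thin yellow border line, 200 (x) x 140 (y) x 3 mm, fixed on the table. Origin: centre of its underside; z up. (Not to be bumped while carrying: a tall carton of tubes stands fixed behind the work; its nearest upright corner is at about x = 0.59, y = 0.11 m in the robot's frame, and its walls run back from there to both sides. Carry the lid past on the robot's side of it.)
- yellow_lid_handle (a point): Grip point of the black handle on the yellow lid of the other box, which is of the same make and size; placed on that lid as blue_lid_handle is on the blue one. To be left alone.
Things that resemble listed ones, but are neither listed nor needed, are in the scene too. What is meant by the blue_lid is not orange, and is the larger of those in its own colour.

How it is judged:
By the outcome, as a careful person would: the job done as asked, in the order asked, and still so for the second after the job is handed in, with the robot touching nothing.
It also fails if it takes over 54 s, if anything falls off the work surface, if the arm or the gripper's body presses on something with over 40 N, if the wrist force passes 120 N, or if a joint passes its speed limit or range.

## Robot

A 7-joint arm with a two-finger parallel gripper is mounted at the origin on a cart in front of the work surface, level with it; the furniture and walls round the work are solid. World frame = base frame: x ahead of the robot, y to its left, z up, the work surface at z = 0. Lengths are in m, angles in rad, forces in N, time in s.
With the tool pointing down it reaches from about 0.4 to 0.85 m from the base axis. Payload 10.4 kg.
Tool frame: the origin (TCP) lies between the finger pads; the fingertips stand 19 mm ahead of it and the grasp point (between the pads) is the TCP; z points along the fingers, y is the line along which they close (so a half turn about z gives the same grasp; the last joint's range is limited). The gripper opens to 85 mm and grips with 20 to 120 N. Pads are 22 mm wide; open, the fingers measure 114 mm over their backs; the gripper's body (76 mm by 85 mm) begins 54 mm behind the grasp point. The pads swing forward as they close: fully open they stand 13 mm farther back than shut.
Start: joints at [-1.138, 0.332, -0.065, 1.46, 0.022, 1.35, -0.088], TCP at [0.275, 0.561, 0.25] pointing down, gripper open.
Joint ranges: [-2.6, 2.6], [-0.5, 2.12], [-1.47, 1.34], [0.16, 2.42], [-1.27, 4.41], [0.06, 2.06], [-2.6, 2.6]. Speed limits (rad/s): [2.22, 2.22, 2.79, 2.79, 3.14, 3.14, 3.14].

## Interface

Orientations are given as a unit quaternion [x, y, z, w].
In Python, from bench import movep, move_straight, goto_joints, gripper_to, sleep, solve_ik, observe, capture, camera_params, Unreachable, sign_off gives the robot as it stands. The module is installed in compiled form; this text tells all that it offers. Calls block until the motion is done:
- movep(position, orientation): joint-space move of the TCP to a pose.
- move_straight(position, attitude=None, v=0.15): straight line of the TCP; attitude=None keeps the orientation; v is the mean speed in m/s.
- goto_joints(angles): joint-space move.
- gripper_to(opening): finger opening in m; the grip force is fixed at half the most; returns when the fingers have stopped.
- sleep(seconds).
- solve_ik(position, orientation): joint angles nearest the present ones, or None.
- observe(): the state.
- capture(name): name is "scene" or "top"; returns (picture, depth): 384x512x3 uint8, red, green, blue; 384x512 float32, m along the optical axis (not along the pixel's ray), 0 where there is no reading.
- camera_params(name): a dict with "intrinsics" (3x3 intrinsics, pixels), "eye" and "rotation" of the camera in the world. Camera axes: x right, y up, looking along -z (the intrinsics and any distortion apply to the point x, -y, -z); pixel columns grow to the right and rows downward; lengths in m; the calibration is good to about 2 mm. A picture is of the moment at which its call begins. camera_params takes no time and is no camera call.
A pose or a line that the arm cannot do raises Unreachable and nothing moves.
- sign_off(): hands the job in; it is judged then, once.
The state is a dict: "clock": time; "joints": joint angles; "joint_velocities": joint speeds; "effort": joint torques, N m; "position": TCP position; "tcp_rot": TCP orientation; "ft_force": force on the tool from outside, world axes, zero at the start; "ft_torque": the same for the moment, N m; "finger_gap": finger opening in m; "finger_force": force on a finger pad.
Only numpy, scipy, OpenCV 4.12 (cv2) and the standard library are available. Lean on these libraries where they do the work, as an engineer would, in place of code of your own. Each camera call takes 0.05 s, during which the arm holds its last target. There are 200 camera calls.

## Working session

There is one attempt and no reset: what is moved stays moved. The work goes in short steps, each a Python script; the robot and the scene stay as the last script left them, time stands still between calls to the robot, and variables do not carry over. Pictures are saved under pics/ and viewed, at most 10 in all, crops included, and the job is handed in when it is done.

```bash
mkdir -p pics
cat > h.py <<'E'
import numpy as np, cv2
from bench import *
def snap(cam,name):
    p,d=capture(cam); np.savez('%s.npz'%name,p=p,d=d); cv2.imwrite('pics/%s.png'%name,p[:,:,::-1]); return p,d
def cloud(cam,d):
    c=camera_params(cam); K=np.array(c['intrinsics']); R=np.array(c['rotation'])
    v,u=np.mgrid[:d.shape[0],:d.shape[1]]
    P=np.stack([(u-K[0,2])/K[0,0]*d,-(v-K[1,2])/K[1,1]*d,-d],-1)
    return P@R.T+np.array(c['eye'])
E
python3 - <<'E'
from h import *
for c in("top","scene"):
    snap(c,c+"0"); print(camera_params(c))
o=observe();print(o['clock'],o['position'],o['tcp_rot'],o['ft_force'])
E
```

```text
{'intrinsics': array([[472.69934086,   0.        , 257.98586115],
       [  0.        , 472.69934086, 190.47787161],
       [  0.        ,   0.        ,   1.        ]]), 'eye': array([0.31053243, 0.0032786 , 1.2764362 ]), 'rotation': array([-0.0228719 ,  0.01612572,  0.70708934, -0.70657024])}
{'intrinsics': array([[427.7934067 ,   0.        , 253.13517234],
       [  0.        , 427.7934067 , 193.69225621],
       [  0.        ,   0.        ,   1.        ]]), 'eye': array([-0.12828766, -0.88551239,  0.53186241]), 'rotation': array([ 0.52353874, -0.13427242, -0.22699416,  0.81015539])}
0.1 [0.27495838 0.56092372 0.249635  ] [ 2.25893761e-01  9.74151753e-01 -5.99758934e-04 -1.06818891e-04] [-0.41006693  0.76424068 -1.1013134 ]
```

View pics/top0.png

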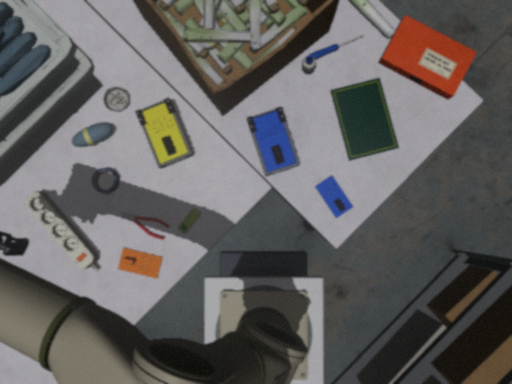

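View pics/scene0.png

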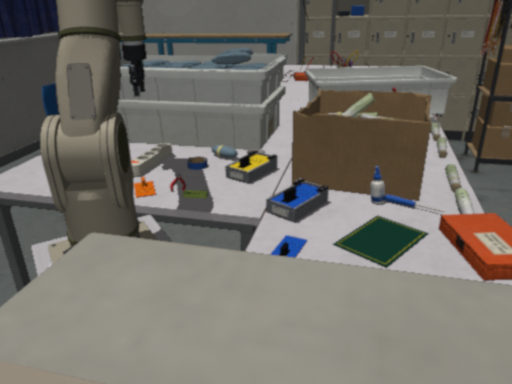

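The top view shows the blue-lidded box at about (272,140), with its handle at (279,155). The mat is at (364,119), the yellow lid at (165,133), a small blue decoy at (334,196) and the carton corner at about (222,108). The rotation is a quaternion, so I'll fix that in the helper and then measure.

```bash
sed -i "s/R=np.array(c\['rotation'\])/R=Rotation.from_quat(c['rotation']).as_matrix()/; 1a from scipy.spatial.transform import Rotation" h.py
cat > meas.py <<'E'
from h import *
f=np.load('top0.npz');p=f['p'];d=f['d'];P=cloud('top',d);hsv=cv2.cvtColor(p,cv2.COLOR_RGB2HSV)
def rect(m,roi,n):
    u0,v0,u1,v1=roi;M=np.zeros(m.shape,np.uint8);M[v0:v1,u0:u1]=m[v0:v1,u0:u1];M=cv2.morphologyEx(M,cv2.MORPH_CLOSE,np.ones((9,9)) if n!='handle' else np.ones((1,1)))
    k,l,s,c=cv2.connectedComponentsWithStats(M);i=1+np.argmax(s[1:,4]);ok=(l==i)&(d>0)
    X=P[ok];z=np.median(X[:,2]);r=cv2.minAreaRect(X[:,:2].astype(np.float32)*1000)
    print(n,s[i],'medz',z.round(4),'rect',r,'mean',X.mean(0).round(4));return ok
H,S,V=hsv[...,0],hsv[...,1],hsv[...,2]
blue=(H>105)&(H<128)&(S>150)&(V>90)
rect(blue,(240,95,305,180),'lid')
rect((H>50)&(H<95)&(S>90),(320,70,405,165),'mat')
for roi,n in(((240,95,305,180),'box'),):
    rect((P[...,2]>0.03)&(d>0),roi,n)
    h=(P[...,2]>0.058)&(d>0)
    rect(h,(262,135,300,170),'handle')
    print(np.round(P[155,279],4),'z table',np.median(P[200:215,290:310,2]))
ok=rect((V<60)&(d>0),(268,138,290,166),'handle')
print(np.round(P[144:164:2,268:292:2,2]*1000).astype(int))
E
python3 meas.py
python3 - <<'E'
import cv2
a=cv2.imread('pics/top0.png')[90:190,235:335];cv2.imwrite('pics/c1.png',cv2.resize(a,None,fx=6,fy=6,interpolation=cv2.INTER_CUBIC))
E
```

```text
lid [ 253  111   43   60 1549] medz 0.0387 rect ((511.3058166503906, -24.159103393554688), (146.77236938476562, 77.30830383300781), 18.46709632873535) mean [ 0.5095 -0.0245  0.0405]
mat [ 337   83   56   70 2547] medz 0.002 rect ((576.837890625, -274.7527160644531), (178.22335815429688, 116.0084228515625), 14.067336082458496) mean [ 0.5799 -0.275   0.002 ]
box [ 246  107   54   69 2235] medz 0.039 rect ((510.38580322265625, -23.001708984375), (160.56167602539062, 96.20700073242188), 18.205114364624023) mean [ 0.5101 -0.0228  0.0406]
handle [273 145  10  16  98] medz 0.068 rect ((474.7198791503906, -34.359947204589844), (40.40849685668945, 15.79721450805664), 17.93545913696289) mean [ 0.4743 -0.0345  0.0679]
[ 0.4682 -0.0392  0.0702] z table -0.0015003571991180076
handle [273 146  10  17 108] medz 0.0678 rect ((473.22772216796875, -36.402442932128906), (38.69820785522461, 18.530319213867188), 18.506244659423828) mean [ 0.4718 -0.0353  0.0648]
[[  39   40   40   37   35   40   35   40   39   43   34   37]
 [  40   39   39   68   67   63   39   38   36   38   39   37]
 [  39   35   38   68   68   71   35   39   37   36   36   38]
 [  36   37   39   69   65   69   38   38   38   39   38   40]
 [  40   43   36   67   67   69   68   40   37   38   36   39]
 [  40   42   39   56   67   71   70   39   40   35   35   35]
 [  38   41   37   39   64   68   68   43   42   42   40   38]
 [  42   42   36   42   67   71   68   65   38   37   40   36]
 [  37   42   41   37   53   66   65   36   41   37   40   37]
 [  38   43   38   38   45   42 1276   38   36   43   38   36]]
```

View pics/c1.png

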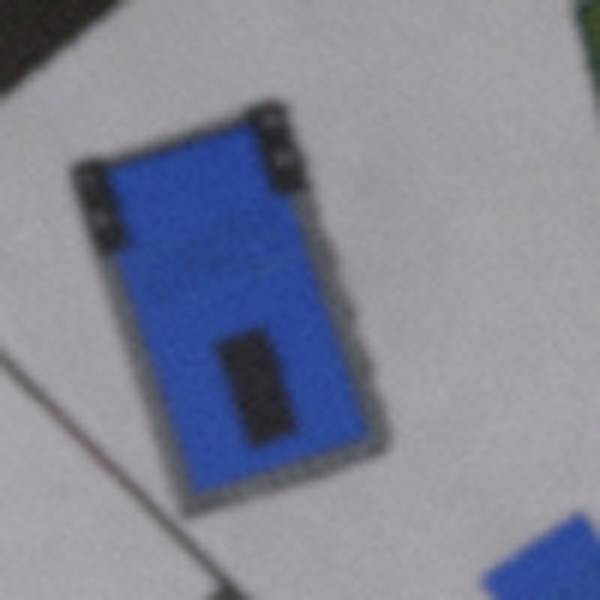

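The crop confirms the lid: handle centre at crop (257,387), which is top pixel (278,154), and roofs at the far end. So box yaw is about 18.1° and the handle is at about (0.4746, -0.0350). Next: approach and grip.

```bash
cat >> h.py <<'E'
YAW=np.radians(18.1); HX=np.array([0.4746,-0.0350]); GZ=0.063
def q(yaw,pitch=0,flip=False):
    # tool z down, tool y along +-lid y; pitch>0 raises the lid's front
    return (Rotation.from_euler('z',yaw)*Rotation.from_euler('y',pitch)*Rotation.from_euler('x',np.pi)*Rotation.from_euler('z',np.pi*flip)).as_quat()
def st(t=''):
    o=observe();print(t,round(o['clock'],2),np.round(o['position'],4),'F',np.round(o['ft_force'],1),'T',np.round(o['ft_torque'],2),'gap',round(o['finger_gap'],4),np.round(o['finger_force'],1));return o
E
python3 - <<'E'
from h import *
for fl in(0,1):
    for p,y in(([*HX,.15],YAW),([.54,-.284,.1],np.radians(14))): print(fl,solve_ik(p,q(y,0,fl)))
j=observe()['joints']
best=min((0,1),key=lambda f:abs(solve_ik([*HX,.15],q(YAW,0,f))-j).max());print(best)
try: move_straight([*HX,.2],q(YAW,0,best),v=.25)
except Unreachable as e:
    print(e); move_straight([.42,.15,.25],None,v=.25); movep([*HX,.2],q(YAW,0,best))
st()
E
```

```text
0 [-0.6072896   0.08459776  0.61717845  1.99612396 -0.0555623   1.07706763
 -1.22034009]
0 [-0.21342573  0.5412851   0.81625666  1.70450796 -0.43761537  1.08826865
 -0.58688132]
1 [-0.52843483  0.0834278   0.53309326  1.99285893 -0.04810437  1.07732241
  1.9126358 ]
1 [ 0.92346983  0.5110131  -0.66098012  1.64009935  0.34198051  1.10902471
  1.98529418]
0
 2.77 [ 0.4745 -0.0343  0.2   ] F [-0.   0.1  0.5] T [ 0.   -0.04  0.04] gap 0.0852 0.0
```

Run:
```python
from h import *
move_straight([*HX,.09],q(YAW),v=.15)
move_straight([*HX,GZ],q(YAW),v=.05); st('down')
gripper_to(0.0); o=st('grip')
from bench import observe
snap('scene','s1')
a=cv2.imread('pics/s1.png')[130:260,220:390];cv2.imwrite('pics/c2.png',cv2.resize(a,None,fx=4,fy=4))
```

```text
down 4.35 [ 0.4746 -0.0351  0.063 ] F [0.  0.3 0. ] T [ 0.02 -0.   -0.04] gap 0.0856 0.0
grip 4.99 [ 0.4753 -0.0356  0.0634] F [ 1.3 -3.5  2.8] T [-0.82 -0.45  0.02] gap 0.0148 63.1
```

View pics/c2.png

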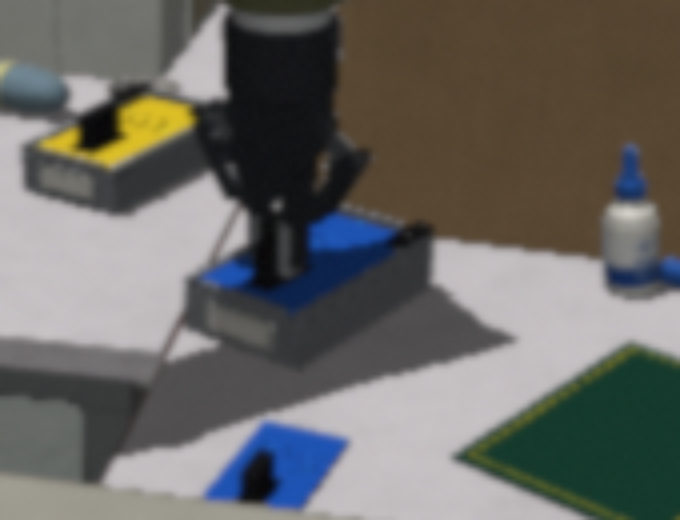

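The crop shows the fingers closed on the blue lid's handle (crop ~(275,260)) and the lid still shut. Next I'll tilt the lid about its rear edge, watching the force.

```bash
cat >> h.py <<'E'
def tcp(th,slide=0,up=0):
    x=.112*(1-np.cos(th))+.029*np.sin(th)-slide; z=.112*np.sin(th)-.029*(1-np.cos(th))+up
    return [HX[0]+x*np.cos(YAW),HX[1]+x*np.sin(YAW),GZ+z]
E
python3 - <<'E'
from h import *
for th in(.03,.06,.095):
    move_straight(tcp(th,0,.001),q(YAW,th),v=.03); o=st(th)
    if np.linalg.norm(o['ft_force'])>30: break
snap('scene','s2')
a=cv2.imread('pics/s2.png')[130:260,220:390];cv2.imwrite('pics/c3.png',cv2.resize(a,None,fx=4,fy=4))
E
```

```text
0.03 5.34 [ 0.4755 -0.0355  0.0673] F [ 1.3 -5.8  0.7] T [-1.14 -0.28  0.13] gap 0.0146 63.0
0.06 5.61 [ 0.4763 -0.0351  0.0705] F [ 0.3 -4.9  1.2] T [-1.03 -0.19 -0.03] gap 0.0151 63.0
0.095 5.89 [ 0.4776 -0.0344  0.0744] F [-0.4 -4.6  1. ] T [-1.01 -0.22 -0.09] gap 0.0148 63.0
```

View pics/c3.png

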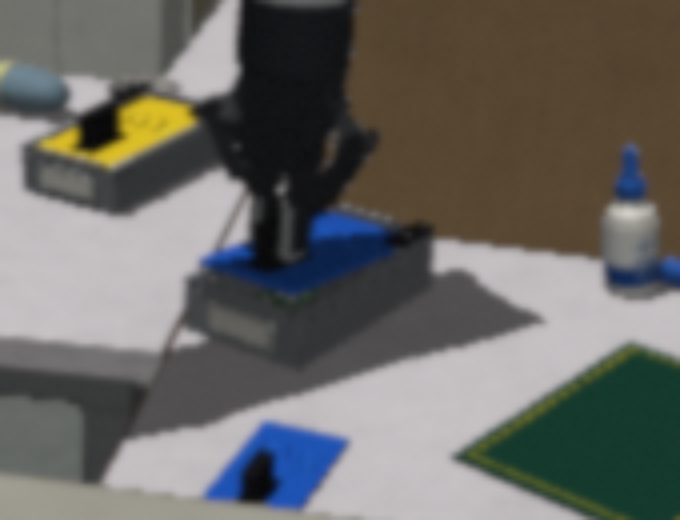

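The handle end is now above the lip, with a gap visible at crop (285,298). I'll slide the lid out with a 1 mm sideways shift to relieve the side load.

```bash
sed -i 's/HX=np.array(\[0.4746,-0.0350\])/HX=np.array([0.4749,-0.0360])/' h.py
python3 - <<'E'
from h import *
ok=True
for s in(.01,.025,.04,.055,.065):
    move_straight(tcp(.095,s,.0015),q(YAW,.095),v=.05); o=st(s)
    if np.linalg.norm(o['ft_force'])>25: ok=False;break
if ok:
    move_straight(tcp(.095,.065,.06),q(YAW,.095),v=.08); st('up')
    movep(tcp(0,.065,.1),q(YAW)); st('level')
snap('scene','s3')
a=cv2.imread('pics/s3.png')[100:280,220:460];cv2.imwrite('pics/c4.png',cv2.resize(a,None,fx=3,fy=3))
E
```

```text
0.01 6.29 [ 0.4678 -0.0379  0.0748] F [-0.6 -1.8 -2.1] T [-0.38 -0.03 -0.07] gap 0.0151 62.6
0.025 6.74 [ 0.454  -0.0425  0.075 ] F [-0.3  0.2 -0.9] T [ 0.01 -0.06  0.02] gap 0.0148 62.6
0.04 7.19 [ 0.4399 -0.0474  0.0751] F [-0.7 -0.1 -1.8] T [ 0.01 -0.11  0.01] gap 0.0146 62.6
0.055 7.64 [ 0.4256 -0.0521  0.0751] F [-0.4 -0.2 -0.6] T [-0.01 -0.09  0.01] gap 0.0146 62.6
0.065 7.99 [ 0.416  -0.0552  0.075 ] F [-0.1 -0.1 -1.5] T [ 0.02 -0.09  0.01] gap 0.0148 62.6
up 8.88 [ 0.4159 -0.0551  0.1331] F [-0.2  1.  -2.2] T [ 0.02 -0.12 -0.08] gap 0.0145 62.6
level 9.18 [ 0.413  -0.0562  0.1632] F [-0.2 -0.5 -2.6] T [-0.03  0.06  0.01] gap 0.0149 62.7
```

View pics/c4.png

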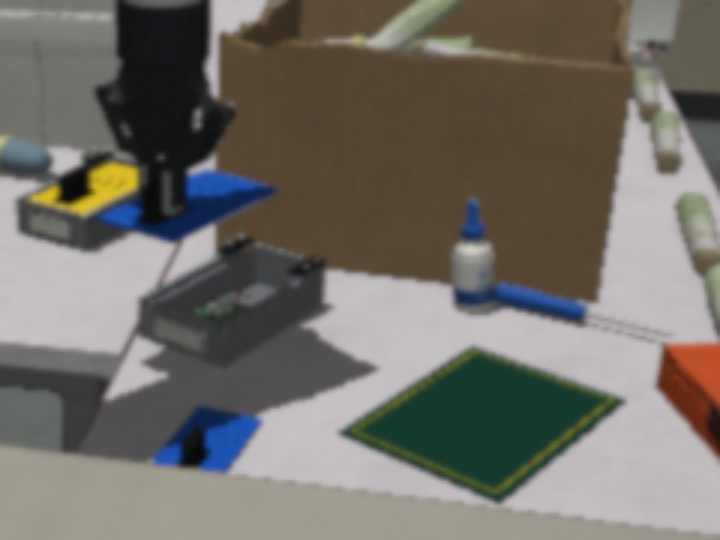

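The lid is free and level at crop ~(190,205), and the boards show in the open box. Next I'll carry it to the mat and lower it, watching the force.

Run:
```python
from h import *
y=np.radians(14.1); c=np.array([.578,-.275])-.038*np.array([np.cos(y),np.sin(y)])
move_straight([*c,.14],q(y),v=.15); st('over')
move_straight([*c,.045],q(y),v=.1); sleep(.3); o=st('near'); f0=o['ft_force'][2]
for z in np.arange(.040,.0275,-.001):
    move_straight([*c,z],q(y),v=.02); sleep(.1); o=observe()
    if o['ft_force'][2]-f0>4: break
st('stop')
snap('scene','s4')
a=cv2.imread('pics/s4.png')[150:290,310:450];cv2.imwrite('pics/c5.png',cv2.resize(a,None,fx=4,fy=4))
```

```text
over 11.12 [ 0.5412 -0.2836  0.1401] F [ 0.2  0.4 -0.7] T [ 0.06  0.03 -0.04] gap 0.015 62.8
near 12.53 [ 0.5413 -0.2843  0.0453] F [ 0.6 -0.3 -1.3] T [0.02 0.06 0.01] gap 0.0148 62.8
stop 15.82 [ 0.5413 -0.2844  0.0325] F [-1.7  0.8  4.5] T [0.37 0.46 0.06] gap 0.0146 63.6
```

View pics/c5.png

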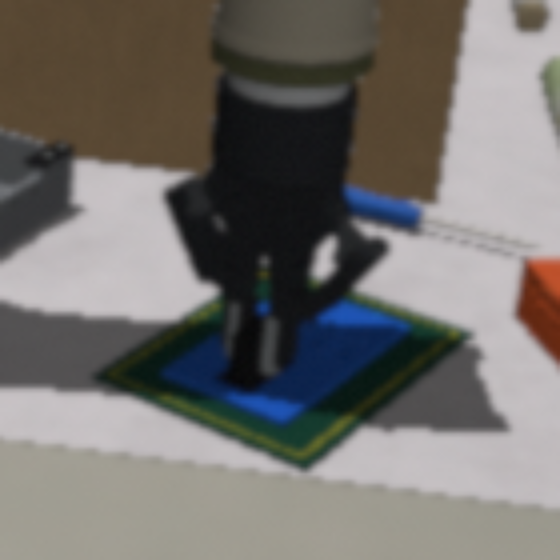

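The lid lies flat on the mat, well inside the yellow border (crop corners about (160,375) to (410,325)), and contact came at the expected height. Next: release, retreat and check.

Run:
```python
from h import *
gripper_to(.085); o=st('open')
p=np.array(o['position']); move_straight([p[0],p[1],.13],None,v=.1)
move_straight([.42,-.12,.25],None,v=.2); sleep(.5); st('away')
f,d=snap('top','t5'); snap('scene','s5'); P=cloud('top',d)
hsv=cv2.cvtColor(f,cv2.COLOR_RGB2HSV); m=(hsv[...,0]>105)&(hsv[...,0]<128)&(hsv[...,1]>150)&(hsv[...,2]>90)
k=m&(P[...,0]>.47)&(P[...,1]<-.18)&(d>0); X=P[k]; print(cv2.minAreaRect(X[:,:2].astype(np.float32)*1000),np.percentile(X[:,2],[10,50,90]))
a=cv2.imread('pics/t5.png')[60:240,130:430];b=cv2.imread('pics/s5.png')[130:310,200:500]
cv2.imwrite('pics/c6.png',cv2.resize(np.vstack([a,b]),None,fx=1.6,fy=1.6))
```

```text
open 16.56 [ 0.5411 -0.2843  0.032 ] F [ 0.4 -0.1  0.3] T [ 0.04  0.   -0.01] gap 0.0852 0.0
away 19.52 [ 0.42   -0.1201  0.2499] F [-0.5  0.1  0.2] T [-0.01  0.01 -0.04] gap 0.0852 0.0
((682.8565063476562, -245.67535400390625), (206.0055694580078, 83.38067626953125), 15.807219505310059) [0.00357297 0.00707991 0.01079371]
```

View pics/c6.png

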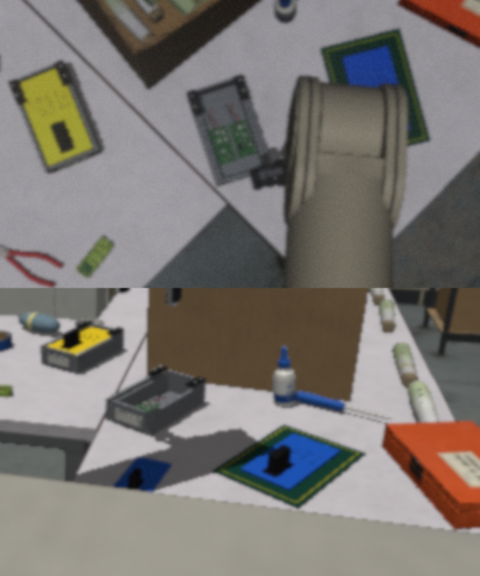

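The blue lid lies flat, handle up, inside the mat's border (lower half, ~(285,462)). The box is open and the yellow lid is still shut.

```bash
python3 -c "
from bench import *
print(sign_off())"
```

```text
the job is handed in; nothing more can be done
None
```

The blue lid is off its box and lying flat, handle up, on the green mat; the yellow lid is still shut, and the job was handed in at about 20 s of the 54 s allowed.

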